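# Set out the cooling parts for a laptop refit

## Task

Set out the parts for refitting a laptop's cooling on the rubber mat: the finned heat sink flat in the middle of the rectangular tray, its fins along the tray's longer sides, with the fan lying centred on top of it, rotor up; the low tin in the middle of the round dish; the tall pot upright half-way between tray and dish; and the bit case lying flat directly in front of the tall pot, towards the mat's near edge (the robot's side), 9 cm from it centre to centre. Leave the loudspeaker and the copper coil where they lie.

Things in the scene. Friction and masses are not known exactly. Their poses are not given: they have to be found in the camera images.
- heatsink_center (a point): Finned aluminium heat sink, a block 70 (its x, along the fins) x 45 (its y) x 30 mm high, flat on top; about 150 g. Origin: its centre, half-way up; z up. Loose; starts upright on the bare table beside the mat, at any yaw.
- fan_center (a point): Small square black cooling fan with a grey rotor showing on top, 50 x 50 x 15 mm high; x and y along its sides; about 50 g; safe to grip across its sides. Origin: its centre, half-way up; z up. Loose; starts upright on the bare table beside the mat, at any yaw, rotor up.
- tall_pot_center (a point): Slim round white plastic pot of screws with a grey cap, diameter 36 mm (cap 38 mm), 62 mm tall; about 60 g. Origin: its centre, half-way up; z up. Loose; starts upright on the bare table beside the mat.
- tin_center (a point): Low round aluminium tin with a lid, diameter 52 mm, 32 mm high; about 60 g. Origin: its centre, half-way up; z up. Loose; starts upright on the bare table beside the mat.
- bit_case_center (a point): Black plastic case for driver bits, with a steel catch, a block 80 (its x) x 35 (its y) x 22 mm high; about 80 g. Origin: its centre, half-way up; z up. Loose; starts upright on the bare table beside the mat, at any yaw.
- tray: Shallow rectangular grey plastic tray, fixed to the mat: 130 (its x) x 100 mm (its y) outside, walls 3 mm thick standing 8 mm high, floor 3 mm thick. Origin: centre of its underside, 2 mm above the table; z up. It stands at one end of the mat, left or right by chance.
- dish: Shallow round grey-painted steel dish, fixed to the mat: outside diameter 110 mm at the rim and 100 mm at the foot, wall 3 mm, rim 9 mm high, floor 3 mm thick. Origin: centre of its underside, 2 mm above the table; z up. It stands at the other end of the mat.
- mat: Dark rubber layout mat with a thin grey border line, 2 mm thick, fixed on the table: 370 mm long (its y) and 210 mm deep (its x, from 125 mm on the robot's side of the origin to 85 mm beyond it). Origin: on its underside, half-way between the centres of tray and dish, which stand 128 mm to either side along its y. Its -x points to its near long edge, roughly towards the robot (its yaw is within 0.2 rad).
- speaker_center (a point): Bystander: small grey laptop loudspeaker, 42 x 30 x 18 mm high, lying loose among the parts. Origin: its centre. Not to be moved.
- coil_center (a point): Bystander: copper coil, a ring of 42 mm outside and 20 mm inside diameter, 14 mm high, lying loose among the parts. Origin: its centre. Not to be moved.
Mind the look-alikes: they are no part of the job. Leave any brown or red look-alike of the part that bears bit_case_center alone. What is shaped like the part that bears tall_pot_center but brown or red is not meant.

How it is judged (in metres and radians):
At the end, for the whole second after the job is handed in: Heat sink on tray floor (12 mm, 0.2 rad), fan flat on it (10 mm), tin on dish floor (12 mm), pot on mat midway (15 mm per mat axis), case on mat 75-105 mm from pot on its near side, within 25 mm of the mat's x axis; all upright (0.12 rad), at rest; speaker and coil moved under 20 mm (horizontal distance between heatsink_center and tray below 0.012 m and angle between the x axis of heatsink_center and the x axis of tray, either way round below 0.2 rad and z of heatsink_center in the frame of tray between 0.014 and 0.022 m and horizontal distance between fan_center and heatsink_center below 0.01 m and z of fan_center in the frame of tray between 0.0365 and 0.0445 m and horizontal distance between tin_center and dish below 0.012 m and z of tin_center in the frame of dish between 0.015 and 0.023 m and x of tall_pot_center in the frame of mat between -0.015 and 0.015 m and y of tall_pot_center in the frame of mat between -0.015 and 0.015 m and z of tall_pot_center in the frame of mat between 0.029 and 0.037 m and horizontal distance between bit_case_center and tall_pot_center between 0.075 and 0.105 m and x of bit_case_center in the frame of mat below -0.04 m and y of bit_case_center in the frame of mat between -0.025 and 0.025 m and z of bit_case_center in the frame of mat between 0.009 and 0.017 m and angle between each of heatsink_center, fan_center, tall_pot_center, tin_center, bit_case_center's own z axis and vertical below 0.12 rad and linear speed of each of heatsink, fan, tall_pot, tin, bit_case below 0.01 m/s); the robot touches nothing.
It fails at once if the loudspeaker is moved by more than 20 mm (distance of speaker_center from where it was at the start of the episode above 0.02 m).
It fails at once if the copper coil is moved by more than 20 mm (distance of coil_center from where it was at the start of the episode above 0.02 m).
It also fails if it takes over 122 s, if anything falls off the work surface, if the arm or the gripper's body presses on something with over 40 N, if the wrist force passes 120 N, or if a joint passes its speed limit or range.

## Robot

A 7-joint arm with a two-finger parallel gripper is mounted at the origin on the work surface. World frame = base frame: x ahead of the robot, y to its left, z up, the work surface at z = 0. Lengths are in mm, angles in rad, forces in N, time in s.
With the tool pointing down it reaches from about 400 to 850 mm from the base axis. Payload 6.9 kg.
Tool frame: the origin (TCP) lies between the finger pads; the fingertips stand 22 mm ahead of it and the grasp point (between the pads) lies 3 mm ahead of it; z points along the fingers, y is the direction in which the jaws open and shut (so a half turn about z gives the same grasp; the last joint's range is limited). The gripper opens to 85 mm and grips with 20 to 120 N. Pads are 22 mm wide; open, the fingers measure 114 mm over their backs; the gripper's body (76 mm by 85 mm) begins 54 mm behind the grasp point. The pads swing forward as they close: fully open they stand 13 mm farther back than shut.
Start: joints at [1.359, 0.507, -0.238, 1.5, 0.126, 1.149, -0.155], TCP at [194.675, -593.897, 253.275] pointing down, gripper open.
Joint ranges: [-3.08, 3.08], [-0.24, 2.05], [-1.43, 1.35], [0, 2.5], [-1.52, 4.66], [0.17, 1.96], [-2.89, 2.89]. Speed limits (rad/s): [2.39, 2.39, 3.14, 3.14, 3.14, 3.14, 3.14].

## Interface

Orientations are given as a unit quaternion [x, y, z, w].
In Python, from workcell import ctrl, get_image, job_done gives the robot as it stands.
- The arm moves only by the shell command python3 -m jog 'ROWS'. ROWS is a JSON object of lists of equal length, an entry for each row: "jaw": the gripper command: -1 is shut, 1 is fully open, values between are in proportion; "travel": the shift along the tool's x, y, z normalised to -1 to 1, where 1 is 0.5 m, a list of three; "dr": the turn, a rotation vector about the tool's x, y, z normalised to -1 to 1, where 1 is pi rad, a list of three. A call has 1 to 20 rows; each row shifts and turns the commanded pose from where the row before left it, along the tool's axes as they then stand; what a row does not reach is not made up. A row lasts 1/8 s, in which the tool goes at most 62.5 mm and 10.7 degrees, less where a joint would pass 70% of its speed; a pose out of reach is approached as far as the arm can. A call with a number of a shift or a turn outside -1 to 1 is refused whole. A call with a gripper value outside its range is refused whole. The fingers move at their own pace and stop on an object; the grip force is fixed at half the most. Time passes only in rows, so rows that do not move let the fingers close. It gives the time, the measured TCP pose, the force and the opening at its end, in the units of the state.
- ctrl.read_state(): the state, without advancing time (a new reading comes with each control period).
- get_image(name): name is "scene" or "top" or "wrist"; returns a dict with "img" (400x640x3 uint8, red, green, blue), "K" (3x3 intrinsics, pixels), "D" ([k1, k2, p1, p2, k3] as OpenCV has them; the pictures are not rectified), "extrinsics" (4x4, takes a point from world to camera coordinates). Camera axes: x right, y down, z forward; pixel columns grow to the right and rows downward; lengths in mm; the calibration is good to about 2 mm. A picture is of the moment at which its call begins. There is no depth.
- job_done(): hands the job in, once; it reports no verdict.
The state is a dict: "time_s": time; "qpos": joint angles; "joint_vel": joint speeds; "effort": joint torques, N m; "tool_pos": TCP position; "ee_rot": TCP orientation; "force": force on the tool from outside, world axes, zero at the start; "ft_torque": the same for the moment, N m; "finger_gap": opening from 0.0 (shut) to 1.0 (fully open).
Only numpy, scipy, OpenCV 4.12 (cv2) and the standard library are available. Lean on these libraries where they do the work, as an engineer would, in place of code of your own. Each camera call takes 0.05 s, during which the arm holds its last target. There are 200 camera calls.

## Working session

There is one attempt and no reset: what is moved stays moved. The work goes in short steps, Python scripts to look and compute and a shell command to move; the robot and the scene stay as the last step left them, time stands still between calls to the robot, and variables do not carry over. Pictures are saved under pics/ and viewed, about 12 in all and at most 16, crops included, and the job is handed in when it is done.

```bash
ls; mkdir -p pics
python3 - <<'E'
from workcell import ctrl,get_image
import cv2
print(ctrl.read_state())
for n in("top","scene"):
    d=get_image(n); cv2.imwrite(f"pics/{n}0.png",d["img"][:,:,::-1]); print(n,d["K"],d["D"],d["extrinsics"])
E
```

```text
pics
{'time_s': 0.0, 'qpos': array([ 1.35949404,  0.50832844, -0.23752914,  1.5011493 ,  0.12570792,
        1.14889699, -0.15476465]), 'joint_vel': array([-8.44446785e-04,  6.32866364e-05,  1.02626754e-05,  8.32989579e-04,
       -1.59339421e-03, -2.70446776e-04, -8.92972922e-06]), 'effort': array([ 1.06026229e-03, -6.20579481e+01, -2.18585439e+00, -2.49643600e+01,
        1.28531840e-02,  1.21529319e-02,  3.72514205e-05]), 'tool_pos': array([ 194.48567706, -593.47456047,  252.4299421 ]), 'ee_rot': array([ 9.87475494e-01,  1.57769919e-01, -1.61453652e-04, -8.80977476e-04]), 'force': array([0.15476785, 0.33783468, 0.68324673]), 'ft_torque': array([0.00338666, 0.03282843, 0.02872135]), 'finger_gap': 0.9951753221384361}
top [[519.56172646   0.         314.70221643]
 [  0.         519.56172646 194.89133729]
 [  0.           0.           1.        ]] [-0.05488303  0.          0.          0.          0.        ] [[-8.90050673e-03 -9.99953179e-01 -3.79759630e-03 -4.69073467e+01]
 [-9.95050614e-01  9.23261942e-03 -9.89395458e-02  5.32548570e+02]
 [ 9.89699751e-02  2.89818844e-03 -9.95086200e-01  1.31473293e+03]
 [ 0.00000000e+00  0.00000000e+00  0.00000000e+00  1.00000000e+00]]
scene [[399.98483051   0.         320.40036962]
 [  0.         399.98483051 196.87006543]
 [  0.           0.           1.        ]] [-0.10410321  0.          0.          0.          0.        ] [[ 9.09180094e-02  9.95853754e-01 -3.03591150e-03 -2.12076743e+01]
 [ 8.02526541e-01 -7.50722620e-02 -5.91874400e-01 -3.83373645e+02]
 [-5.89648256e-01  5.13756428e-02 -8.06024489e-01  1.49921285e+03]
 [ 0.00000000e+00  0.00000000e+00  0.00000000e+00  1.00000000e+00]]
```

View pics/top0.png

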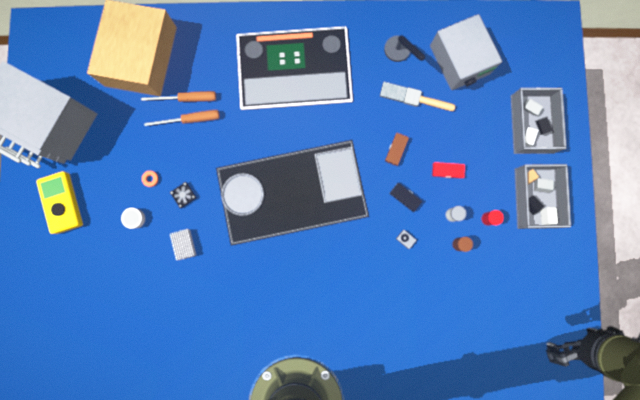

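View pics/scene0.png

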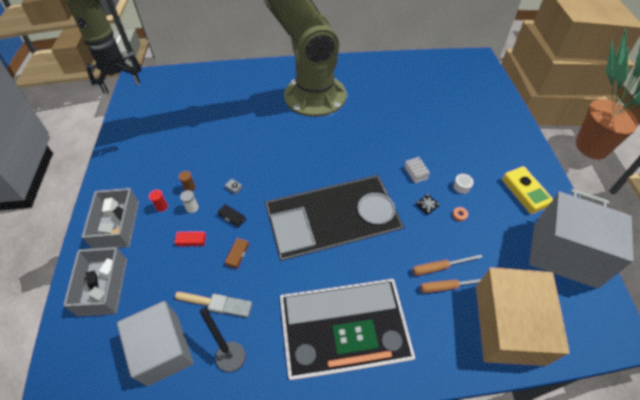

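Candidates (top view):
- Bit case: black (406,197). Look-alikes are brown (397,149) and red (448,170).
- Pot: white with grey cap (456,214). Look-alikes are red (493,217) and brown (463,243).
- Tin: (132,217). Fan: (183,195). Heat sink: (182,245).
- Bystanders: speaker (405,239) and coil (150,178).
- Tray: right end of the mat, (339,175). Dish: left end, (243,194).

Next I'll check these in a close crop and measure them.

```bash
cat > h.py <<'E'
import numpy as np,cv2
from workcell import ctrl,get_image
from scipy.spatial.transform import Rotation as R
def ray(d,uv,z):
    "pixels -> world xy on plane z (mm)"
    uv=np.array(uv,float).reshape(-1,1,2)
    n=cv2.undistortPoints(uv,d["K"],np.array(d["D"])).reshape(-1,2)
    E=d["extrinsics"];Rm=E[:3,:3];c=-Rm.T@E[:3,3]
    v=np.c_[n,np.ones(len(n))]@Rm
    return (c+v*((z-c[2])/v[:,2])[:,None])[:,:2]
def rect(d,mask,z,near=None,amin=40):
    "largest (or nearest to px) blob -> world min-area rect"
    cs,_=cv2.findContours(mask.astype(np.uint8)*255,cv2.RETR_EXTERNAL,cv2.CHAIN_APPROX_NONE)
    cs=[c for c in cs if cv2.contourArea(c)>amin]
    if near is not None: cs.sort(key=lambda c:np.hypot(*(c.reshape(-1,2).mean(0)-near)))
    else: cs.sort(key=cv2.contourArea,reverse=True)
    p=ray(d,cs[0].reshape(-1,2),z)
    (c,s,a)=cv2.minAreaRect(p.astype(np.float32))
    if s[0]<s[1]: a+=90;s=s[::-1]
    a=(a+90)%180-90
    return np.round(c,1),np.round(s,1),round(a,1)   # centre, (long,short), long-axis angle deg
E
python3 - <<'E'
from h import *
d=get_image("top");im=d["img"];hsv=cv2.cvtColor(im,cv2.COLOR_RGB2HSV)
blue=(hsv[...,0]>100)&(hsv[...,0]<125)&(hsv[...,1]>150)
nb=~blue
for n,px,z in [("mat",(293,192),2),("heatsink",(182,245),20),("fan",(183,195),10),("tin",(132,217),25),("case",(406,197),15),("pot",(456,214),45),("speaker",(405,239),12),("coil",(150,178),10)]:
    print(n,rect(d,nb,z,px))
g=nb&(hsv[...,2]>100)
print("tray",rect(d,g,10,(339,175)),"dish",rect(d,g,11,(243,194)))
cv2.imwrite("pics/c0.png",np.hstack([cv2.resize(im[140:270,110:220],None,fx=3.5,fy=3.5),cv2.resize(im[140:270,375:510],None,fx=3,fy=3.5)])[:,:,::-1])
E
```

```text
mat (array([543.6,   9.7]), array([371.5, 210.4]), -78.7)
heatsink (array([408.2, 290.7]), array([76.1, 57.7]), 15.5)
fan (array([538.1, 295.4]), array([54.5, 52.8]), 34.4)
tin (array([476.4, 421.4]), array([62. , 60.3]), 45.1)
case (array([ 527.4, -289.6]), array([80.9, 41.1]), 52.2)
pot (array([ 480.7, -409.6]), array([54.2, 40.8]), 89.4)
speaker (array([ 416.7, -287.3]), array([46.7, 35.1]), 49.4)
coil (array([581.4, 383.9]), array([45.7, 45.4]), 1.3)
tray (array([542.7,   9.3]), array([369.3, 209.2]), -78.7) dish (array([542.6,   9.3]), array([369., 209.]), -78.7)
```

View pics/c0.png

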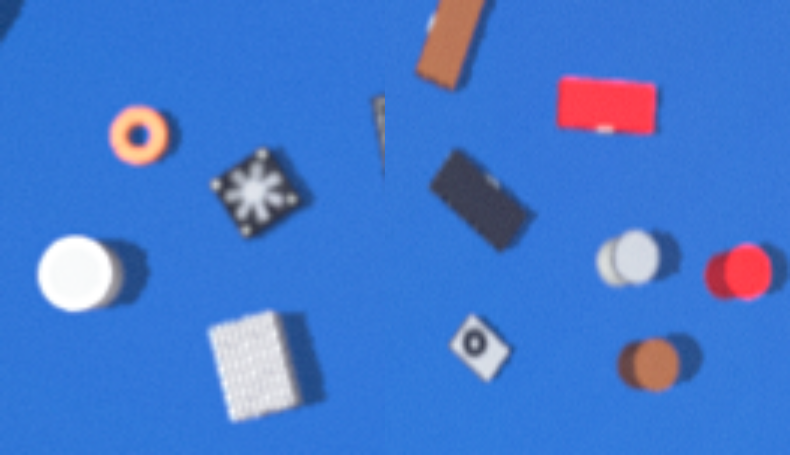

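The crop confirms the choices: black case with a catch, white pot with a grey cap, white tin, fan, heat sink, coil and speaker. I'll add a small move calculator, then go above the case.

```bash
cat >> h.py <<'E'
def to(x,y,z,th=None):
    "print shift (tool axes, /500mm) and turn (/180deg) to reach x,y,z and heading th (deg of tool x); shift first, then turn"
    s=ctrl.read_state();M=R.from_quat(s["ee_rot"]).as_matrix()
    t0=np.degrees(np.arctan2(M[1,0],M[0,0]))
    d=M.T@(np.array([x,y,z])-s["tool_pos"])
    tn=0 if th is None else -((th-t0+90)%180-90)
    print("t%.1f pos %s th %.1f | travel %s n>=%.1f | dr %.4f n>=%.1f"%(s["time_s"],np.round(s["tool_pos"],1),t0,np.round(d/500,4),np.linalg.norm(d)/62.5,tn/180,abs(tn)/10.7))
E
python3 -c "
from h import *
to(527.4,-289.6,200,52.2)"
```

```text
t0.1 pos [ 194.5 -593.6  252.6] th 18.1 | travel [ 0.822  -0.3702  0.1057] n>=7.3 | dr -0.1892 n>=3.2
```

```bash
python3 -m jog '{"jaw":[1,1,1,1,1,1,1,1,1,1,1,1,1,1],"travel":[[0.0822,-0.037,0.0106],[0.0822,-0.037,0.0106],[0.0822,-0.037,0.0106],[0.0822,-0.037,0.0106],[0.0822,-0.037,0.0106],[0.0822,-0.037,0.0106],[0.0822,-0.037,0.0106],[0.0822,-0.037,0.0106],[0.0822,-0.037,0.0106],[0.0822,-0.037,0.0106],[0,0,0],[0,0,0],[0,0,0],[0,0,0]],"dr":[[0,0,0],[0,0,0],[0,0,0],[0,0,0],[0,0,0],[0,0,0],[0,0,0],[0,0,0],[0,0,0],[0,0,0],[0,0,-0.0473],[0,0,-0.0473],[0,0,-0.0473],[0,0,-0.0473]]}'
python3 - <<'E'
from h import *
to(527.4,-289.6,200,52.2)
d=get_image("wrist");cv2.imwrite("pics/w1.png",d["img"][:,:,::-1]);E=d["extrinsics"];print(-E[:3,:3].T@E[:3,3],E[2,:3])
E
```

```text
time_s: 1.9
tool_pos: [527.4, -290.0, 199.9]
ee_rot: [0.897, 0.442, -0.0, -0.0]
force: [-0.8, 0.6, -0.7]
finger_gap: 1.001
t1.9 pos [ 527.4 -290.   199.9] th 52.5 | travel [ 0.0006 -0.0005 -0.0001] n>=0.0 | dr 0.0016 n>=0.0
[ 576.1956899  -225.94601933  321.15813295] [-0.19075028 -0.24627685 -0.95024315]
```

View pics/w1.png

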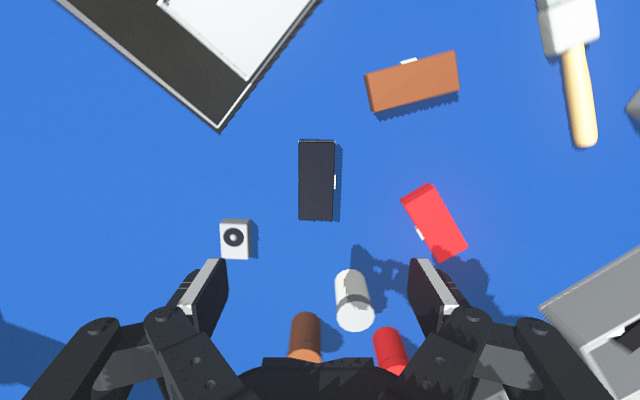

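Wrist view: black case at (317,180), speaker at (235,238), pot at (354,300), brown and red look-alikes around them. Now measuring the case, pot and mat from here.

```bash
python3 - <<'E'
from h import *
d=get_image("wrist");im=d["img"];hsv=cv2.cvtColor(im,cv2.COLOR_RGB2HSV)
dark=(hsv[...,2]<90)
m=np.zeros_like(dark);m[120:235,270:350]=dark[120:235,270:350]
print("case",rect(d,m,22))
w=(hsv[...,1]<60)&(hsv[...,2]>120);w2=np.zeros_like(w);w2[265:335,330:380]=w[265:335,330:380]
ys,xs=np.nonzero(w2);print("pot px",xs.min(),xs.max(),ys.min(),ys.max())
t,b=ray(d,[[344,270]],0)[0],0
print("speaker",rect(d,(lambda q:(q.__setitem__((slice(200,270),slice(205,258)),~((hsv[...,0]>95)&(hsv[...,0]<125)&(hsv[...,1]>100))[200:270,205:258]),q)[1])(np.zeros_like(w)),18))
# grey cap vs white body in top view: cap blob
E
python3 -c "
from h import *
to(526,-290,28,52)"
```

```text
case (array([ 525.5, -288.5]), array([79.1, 34.7]), 50.6)
pot px 333 372 269 331
speaker (array([ 418.7, -285.6]), array([47.7, 32.6]), 49.4)
t2.0 pos [ 527.3 -290.2  199.9] th 52.3 | travel [-0.0014 -0.0021  0.3438] n>=2.8 | dr 0.0016 n>=0.0
```

```bash
python3 -m jog '{"jaw":[1,1,1,1,1,-1,-1,-1,-1,-1,-1],"travel":[[0,-0.005,0.08],[0,0,0.08],[0,0,0.08],[0,0,0.08],[0,0,0.032],[0,0,0],[0,0,0],[0,0,0],[0,0,0],[0,0,0],[0,0,0]],"dr":[[0,0,0.009],[0,0,0],[0,0,0],[0,0,0],[0,0,0],[0,0,0],[0,0,0],[0,0,0],[0,0,0],[0,0,0],[0,0,0]]}'
python3 -c "
from h import *
to(0,0,0,101)"
```

```text
time_s: 3.38
tool_pos: [526.7, -289.1, 26.1]
ee_rot: [0.904, 0.427, 0.001, 0.001]
force: [-1.2, -0.9, 6.2]
finger_gap: 0.391
t3.4 pos [ 526.7 -289.1   26.1] th 50.6 | travel [-0.2227 -1.181   0.0483] n>=9.6 | dr -0.2802 n>=4.7
```

```bash
python3 -m jog '{"jaw":[-1,-1,-1],"travel":[[0,0,-0.1],[0,0,-0.1],[0,0,-0.048]],"dr":[[0,0,0],[0,0,0],[0,0,0]]}'
python3 -c "
from h import *
to(474.9,-4,150,101.3)"
```

```text
time_s: 3.75
tool_pos: [526.7, -288.9, 152.0]
ee_rot: [0.904, 0.427, 0.001, 0.002]
force: [0.2, -0.5, -1.7]
finger_gap: 0.396
t3.8 pos [ 526.7 -288.9  152. ] th 50.6 | travel [ 0.3744 -0.442   0.0023] n>=4.6 | dr -0.2819 n>=4.7
```

```bash
python3 -m jog '{"jaw":[-1,-1,-1,-1,-1,-1,-1,-1,-1,-1,-1,-1],"travel":[[0.0624,-0.0737,0],[0.0624,-0.0737,0],[0.0624,-0.0737,0],[0.0624,-0.0737,0],[0.0624,-0.0737,0],[0.0624,-0.0737,0],[0,0,0],[0,0,0],[0,0,0],[0,0,0],[0,0,0],[0,0,0]],"dr":[[0,0,0],[0,0,0],[0,0,0],[0,0,0],[0,0,0],[0,0,0],[0,0,-0.047],[0,0,-0.047],[0,0,-0.047],[0,0,-0.047],[0,0,-0.047],[0,0,-0.047]]}'
python3 - <<'E'
from h import *
to(474.9,-4,29,101.3)
d=get_image("wrist");cv2.imwrite("pics/w2.png",d["img"][:,:,::-1]);cv2.imwrite("pics/t2.png",get_image("top")["img"][:,:,::-1])
d=get_image("top");im=d["img"];cv2.imwrite("pics/t2.png",cv2.resize(im[130:260,200:400],None,fx=4,fy=4)[:,:,::-1])
E
```

```text
time_s: 5.25
tool_pos: [473.7, -3.7, 149.0]
ee_rot: [0.632, 0.775, 0.0, 0.001]
force: [0.4, 1.1, -1.1]
finger_gap: 0.393
t5.2 pos [473.7  -3.7 149. ] th 101.6 | travel [-0.0009  0.0019  0.2399] n>=1.9 | dr 0.0017 n>=0.0
```

View pics/w2.png

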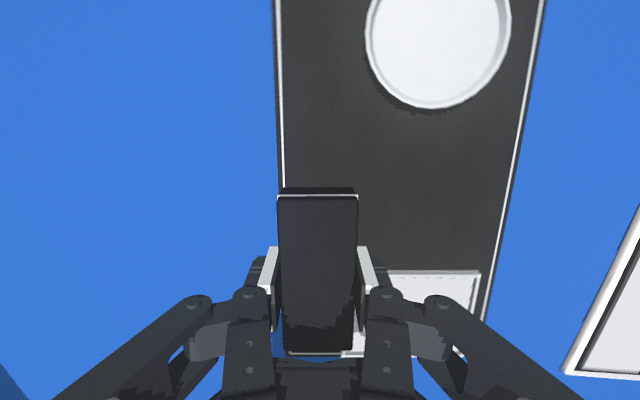

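The case is held straight, and the dish (440,45) and near mat edge (280,100) sit where I expected. Setting the case down.

```bash
python3 -m jog '{"jaw":[-1,-1,-1,-1,0.2,0.2,0.2,0.2,0.2,0.2,0.2],"travel":[[0,0,0.1],[0,0,0.1],[0,0,0.04],[0,0,0],[0,0,0],[0,0,0],[0,0,0],[0,0,-0.1],[0,0,-0.1],[0,0,-0.1],[0,0,-0.1]],"dr":[[0,0,0],[0,0,0],[0,0,0],[0,0,0],[0,0,0],[0,0,0],[0,0,0],[0,0,0],[0,0,0],[0,0,0],[0,0,0]]}'
python3 - <<'E'
from h import *
# pot: cap ray in top view and body; use mask of low-sat bright
d=get_image("top");im=d["img"];hsv=cv2.cvtColor(im,cv2.COLOR_RGB2HSV)
w=(hsv[...,1]<90)&(hsv[...,2]>110);q=np.zeros_like(w);q[200:230,440:475]=w[200:230,440:475]
p=cv2.findNonZero(q.astype(np.uint8));x,y,ww,hh=cv2.boundingRect(p);print(x,y,ww,hh)
# cap disc = right end of blob (dia ~38mm)
print("pot from cap",ray(d,[[x+ww-hh/2,y+hh/2-.5]],62),"body",ray(d,[[x+hh/2-.5,y+hh/2]],0))
to(480,-405,210,90)
E
```

```text
time_s: 6.78
tool_pos: [473.3, -3.6, 230.2]
ee_rot: [0.634, 0.773, 0.0, 0.0]
force: [0.6, -1.2, 0.2]
finger_gap: 0.6
446 206 20 16
pot from cap [[ 478.25261936 -411.27963654]] body [[ 480.82308299 -416.28851726]]
t6.8 pos [475.9  -2.5 235.8] th 101.4 | travel [-0.7908 -0.151   0.0519] n>=6.5 | dr 0.0632 n>=1.1
```

```bash
python3 -c "
from h import *
to(479,-412,200,50)"
```

```text
t6.8 pos [475.9  -2.5 235.8] th 101.4 | travel [-0.8041 -0.1559  0.0719] n>=6.6 | dr 0.2854 n>=4.8
```

```bash
python3 -m jog '{"jaw":[0.4,0.4,0.4,0.4,0.4,0.4,0.4,0.4,0.4,0.4,0.4,0.4,0.4,0.4],"travel":[[-0.1005,-0.0195,0.009],[-0.1005,-0.0195,0.009],[-0.1005,-0.0195,0.009],[-0.1005,-0.0195,0.009],[-0.1005,-0.0195,0.009],[-0.1005,-0.0195,0.009],[-0.1005,-0.0195,0.009],[-0.1005,-0.0195,0.009],[0,0,0],[0,0,0],[0,0,0],[0,0,0],[0,0,0],[0,0,0]],"dr":[[0,0,0],[0,0,0],[0,0,0],[0,0,0],[0,0,0],[0,0,0],[0,0,0],[0,0,0],[0,0,0.0476],[0,0,0.0476],[0,0,0.0476],[0,0,0.0476],[0,0,0.0476],[0,0,0.0476]]}'
python3 - <<'E'
from h import *
to(479,-412,50,50)
d=get_image("wrist");cv2.imwrite("pics/w3.png",d["img"][:,:,::-1])
def proj(P): return cv2.projectPoints(np.array(P,float),cv2.Rodrigues(d["extrinsics"][:3,:3])[0],d["extrinsics"][:3,3],d["K"],np.array(d["D"]))[0].reshape(-1,2).round()
print(proj([[479,-412,62],[479,-412,0]]))
E
```

```text
time_s: 8.57
tool_pos: [476.1, -413.0, 192.3]
ee_rot: [0.908, 0.42, 0.0, -0.0]
force: [-1.2, -0.3, -0.0]
finger_gap: 0.706
t8.6 pos [ 476.1 -413.   192.3] th 49.6 | travel [0.0052 0.0033 0.2846] n>=2.3 | dr -0.0021 n>=0.0
[[320. 194.]
 [320. 176.]]
```

View pics/w3.png

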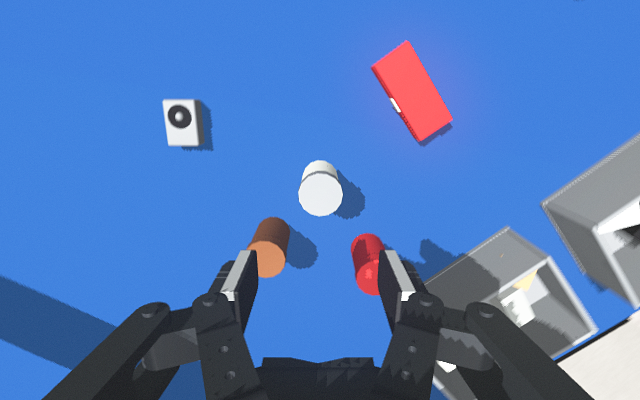

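The grey-capped pot is at (320,195), within a pixel of the prediction. Descending to grip it.

```bash
python3 -m jog '{"jaw":[0.4,0.4,0.4,0.4,-1,-1,-1,-1,-1,-1,-1,-1,-1],"travel":[[0.0052,0.0033,0.08],[0,0,0.08],[0,0,0.08],[0,0,0.055],[0,0,0],[0,0,0],[0,0,0],[0,0,0],[0,0,0],[0,0,-0.1],[0,0,-0.1],[0,0,-0.1],[0,0,0]],"dr":[[0,0,0],[0,0,0],[0,0,0],[0,0,0],[0,0,0],[0,0,0],[0,0,0],[0,0,0],[0,0,0],[0,0,0],[0,0,0],[0,0,0],[0,0,0]]}'
python3 -c "
from h import *
to(563.2,13.6,195,101.3)"
```

```text
time_s: 10.25
tool_pos: [481.2, -413.1, 199.6]
ee_rot: [0.907, 0.422, 0.002, 0.004]
force: [0.1, 0.3, -0.6]
finger_gap: 0.425
t10.2 pos [ 481.2 -413.1  199.6] th 49.9 | travel [ 0.7586 -0.4239  0.0058] n>=7.0 | dr -0.2854 n>=4.8
```

```bash
python3 -m jog '{"jaw":[-1,-1,-1,-1,-1,-1,-1,-1,-1],"travel":[[0.0948,-0.053,0],[0.0948,-0.053,0],[0.0948,-0.053,0],[0.0948,-0.053,0],[0.0948,-0.053,0],[0.0948,-0.053,0],[0.0948,-0.053,0],[0.0948,-0.053,0],[0,0,0]],"dr":[[0,0,0],[0,0,0],[0,0,0],[0,0,0],[0,0,0],[0,0,0],[0,0,0],[0,0,0],[0,0,0]]}'
python3 - <<'E'
from h import *
to(563.2,13.6,50,None)
d=get_image("top");im=d["img"];cv2.imwrite("pics/t4.png",cv2.resize(im[130:260,200:390],None,fx=4,fy=4)[:,:,::-1])
E
```

```text
time_s: 11.38
tool_pos: [560.9, 20.7, 194.4]
ee_rot: [0.905, 0.426, 0.001, -0.001]
force: [-0.5, 0.0, -0.8]
finger_gap: 0.423
t11.4 pos [560.9  20.7 194.4] th 50.4 | travel [-0.0087  0.0132  0.2887] n>=2.3 | dr 0.0000 n>=0.0
```

View pics/t4.png

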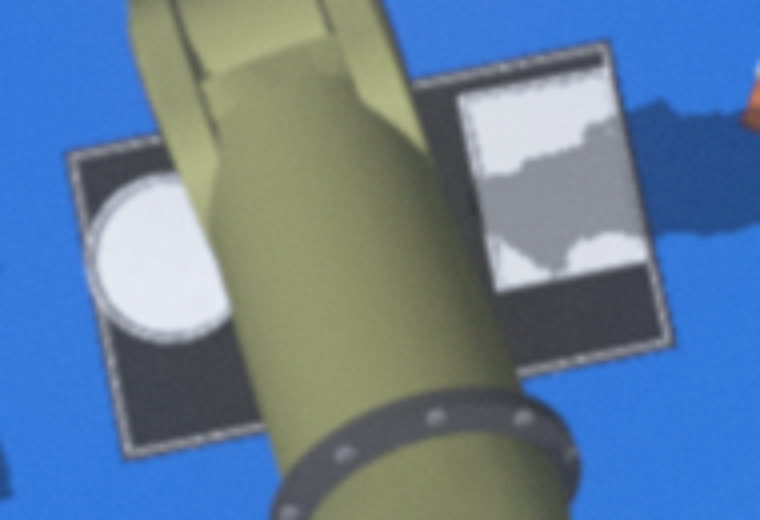

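The arm hides the middle of the mat in this view. The tray and dish edges fit the estimate. Lowering the pot.

```bash
python3 -m jog '{"jaw":[-1,-1,-1,-1],"travel":[[-0.0087,0.0132,0.08],[0,0,0.1],[0,0,0.1],[0,0,0.01]],"dr":[[0,0,0],[0,0,0],[0,0,0],[0,0,0]]}'
python3 -c "
from h import *
to(563.2,13.6,48)"
```

```text
time_s: 11.92
tool_pos: [561.0, 4.9, 46.9]
ee_rot: [0.907, 0.421, -0.003, -0.001]
force: [-0.1, 0.2, 0.8]
finger_gap: 0.425
t11.9 pos [561.    4.9  46.9] th 49.8 | travel [ 0.0161 -0.008  -0.0023] n>=0.1 | dr 0.0000 n>=0.0
```

```bash
python3 -m jog '{"jaw":[-1,-1,-1],"travel":[[0.0161,-0.008,0],[0,0,0],[0,0,0]],"dr":[[0,0,0],[0,0,0],[0,0,0]]}'
python3 -c "
from h import *
to(563.2,13.6,47)"
```

```text
time_s: 12.3
tool_pos: [566.2, 15.9, 51.3]
ee_rot: [0.906, 0.422, 0.001, 0.001]
force: [0.1, -1.5, 0.5]
finger_gap: 0.428
t12.3 pos [566.2  15.9  51.3] th 50.0 | travel [-0.0073 -0.0016  0.0086] n>=0.1 | dr 0.0000 n>=0.0
```

```bash
python3 -m jog '{"jaw":[-1,-1,-1],"travel":[[-0.004,0,0.003],[0,0,0],[0,0,0]],"dr":[[0,0,0],[0,0,0],[0,0,0]]}'
python3 -c "
from h import *
to(563.2,13.6,47)"
```

```text
time_s: 12.68
tool_pos: [564.1, 14.1, 48.4]
ee_rot: [0.907, 0.422, 0.0, 0.0]
force: [-0.5, -0.4, -1.0]
finger_gap: 0.422
t12.7 pos [564.1  14.1  48.4] th 49.9 | travel [-0.0019 -0.0007  0.0027] n>=0.0 | dr 0.0000 n>=0.0
```

```bash
python3 -m jog '{"jaw":[-1,-1,-1],"travel":[[0,0,0.004],[0,0,0],[0,0,0]],"dr":[[0,0,0],[0,0,0],[0,0,0]]}'
```

```text
time_s: 13.05
tool_pos: [564.0, 14.3, 46.2]
ee_rot: [0.907, 0.422, -0.0, -0.0]
force: [0.1, 0.2, -0.9]
finger_gap: 0.423
```

```bash
python3 -m jog '{"jaw":[-1,-1,-1],"travel":[[0,0,0.003],[0,0,0],[0,0,0]],"dr":[[0,0,0],[0,0,0],[0,0,0]]}'; python3 -c "
from h import *
d=get_image('scene');cv2.imwrite('pics/s5.png',cv2.resize(d['img'][150:270,240:440],None,fx=4,fy=4)[:,:,::-1])"
```

```text
time_s: 13.42
tool_pos: [564.5, 14.5, 45.9]
ee_rot: [0.907, 0.422, 0.001, 0.0]
force: [-2.8, 0.2, 11.6]
finger_gap: 0.425
```

View pics/s5.png

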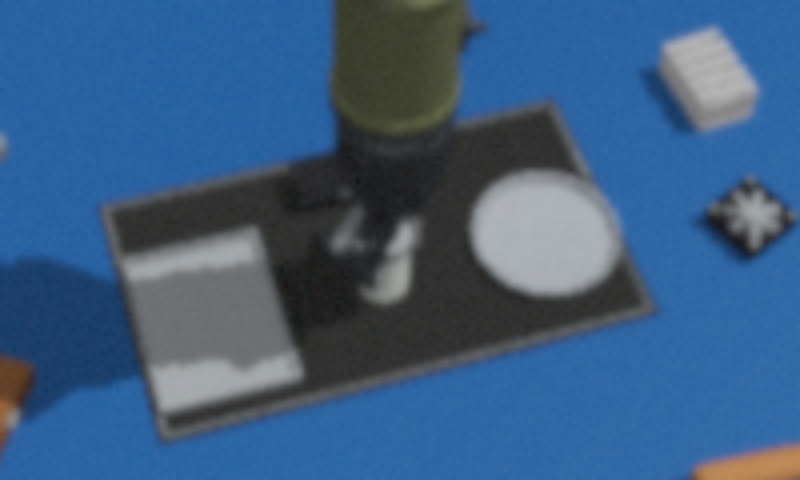

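Contact (11.6 N): the pot is standing on the mat. Releasing it and rising.

```bash
python3 -m jog '{"jaw":[0.2,0.2,0.2,0.2,0.2,0.2,0.2],"travel":[[0,0,0],[0,0,0],[0,0,0],[0,0,-0.1],[0,0,-0.1],[0,0,-0.1],[0,0,0]],"dr":[[0,0,0],[0,0,0],[0,0,0],[0,0,0],[0,0,0],[0,0,0],[0,0,0]]}'
python3 -c "
from h import *
to(408.2,290.7,180,15.5)"
```

```text
time_s: 14.35
tool_pos: [566.2, 14.7, 198.7]
ee_rot: [0.907, 0.422, 0.003, 0.001]
force: [0.8, -0.2, -0.9]
finger_gap: 0.596
t14.3 pos [566.2  14.7 198.7] th 49.9 | travel [ 0.2188 -0.5973  0.0352] n>=5.1 | dr 0.1913 n>=3.2
```

```bash
python3 -m jog '{"jaw":[0.8,0.8,0.8,0.8,0.8,0.8,0.8,0.8,0.8,0.8,0.8,0.8],"travel":[[0.0365,-0.0995,0.006],[0.0365,-0.0995,0.006],[0.0365,-0.0995,0.006],[0.0365,-0.0995,0.006],[0.0365,-0.0995,0.006],[0.0365,-0.0995,0.006],[0,0,0],[0,0,0],[0,0,0],[0,0,0],[0,0,0],[0,0,0]],"dr":[[0,0,0],[0,0,0],[0,0,0],[0,0,0],[0,0,0],[0,0,0],[0,0,0.048],[0,0,0.048],[0,0,0.048],[0,0,0.048],[0,0,0],[0,0,0]]}'
python3 - <<'E'
from h import *
to(408.2,290.7,180,15.5)
d=get_image("wrist");im=d["img"];cv2.imwrite("pics/w6.png",im[:,:,::-1])
hsv=cv2.cvtColor(im,cv2.COLOR_RGB2HSV)
nb=~((hsv[...,0]>100)&(hsv[...,0]<125)&(hsv[...,1]>120))
nb[250:]=0
E=d["extrinsics"];c=cv2.projectPoints(np.array([[408.2,290.7,30.]]),cv2.Rodrigues(E[:3,:3])[0],E[:3,3],d["K"],np.array(d["D"]))[0].reshape(2);print(c)
print(rect(d,nb,30,c,200))
E
```

```text
time_s: 15.85
tool_pos: [405.9, 290.0, 176.3]
ee_rot: [0.991, 0.135, -0.0, 0.0]
force: [0.3, -0.1, -0.1]
finger_gap: 0.906
t15.8 pos [405.9 290.  176.3] th 15.6 | travel [ 0.0049 -0.0001 -0.0074] n>=0.1 | dr 0.0004 n>=0.0
[318.2390987  188.14680446]
(array([409.5, 291.4]), array([75.3, 45.8]), 15.0)
```

View pics/w6.png

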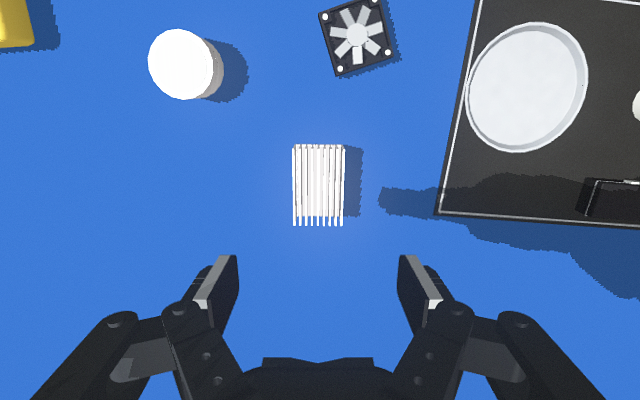

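The heat sink is straight at (318,185). Gripping across the fins, with the tips kept above the tray wall height.

```bash
python3 -m jog '{"jaw":[0.6,0.6,0.6,0.6,0.6,-1,-1,-1,-1,-1],"travel":[[0.004,-0.001,0.08],[0,0,0.08],[0,0,0.08],[0,0,0.048],[0,0,0],[0,0,0],[0,0,0],[0,0,0],[0,0,0],[0,0,0]],"dr":[[0,0,0],[0,0,0],[0,0,0],[0,0,0],[0,0,0],[0,0,0],[0,0,0],[0,0,0],[0,0,0],[0,0,0]]}'
python3 -c "
from h import *
to(408.2,290.7,180,15.5)"
```

```text
time_s: 17.15
tool_pos: [408.6, 291.6, 34.1]
ee_rot: [0.991, 0.134, 0.001, -0.001]
force: [-1.0, -0.8, 6.9]
finger_gap: 0.51
t17.1 pos [408.6 291.6  34.1] th 15.4 | travel [-0.0005  0.0013 -0.2918] n>=2.3 | dr -0.0007 n>=0.0
```

```bash
python3 -m jog '{"jaw":[-1,-1,-1,-1],"travel":[[0,0,-0.1],[0,0,-0.1],[0,0,-0.06],[0,0,0]],"dr":[[0,0,0],[0,0,0],[0,0,0],[0,0,0]]}'
python3 - <<'E'
from h import *
d=get_image("top");im=d["img"];hsv=cv2.cvtColor(im,cv2.COLOR_RGB2HSV)
g=(hsv[...,1]<70)&(hsv[...,2]>100)
g=cv2.morphologyEx(g.astype(np.uint8),cv2.MORPH_OPEN,np.ones((5,5)))
print("tray",rect(d,g,10,(339,175)),"dish",rect(d,g,11,(243,194)))
to(588.3,-111.9,165,11.3)
E
```

```text
time_s: 17.65
tool_pos: [409.0, 291.9, 165.5]
ee_rot: [0.991, 0.134, 0.003, -0.001]
force: [0.1, -0.0, -1.5]
finger_gap: 0.51
tray (array([ 587.9, -113.5]), array([137.4, 107.3]), 10.7) dish (array([538. , 138.6]), array([110.7, 110.3]), 0.1)
t17.7 pos [408.4 291.2 163.9] th 15.4 | travel [ 0.1335  0.8727 -0.0024] n>=7.1 | dr 0.0225 n>=0.4
```

```bash
python3 -m jog '{"jaw":[-1,-1,-1,-1,-1,-1,-1,-1,-1,-1,-1,-1],"travel":[[0.0148,0.097,0],[0.0148,0.097,0],[0.0148,0.097,0],[0.0148,0.097,0],[0.0148,0.097,0],[0.0148,0.097,0],[0.0148,0.097,0],[0.0148,0.097,0],[0.0148,0.097,0],[0,0,0],[0,0,0],[0,0,0]],"dr":[[0,0,0],[0,0,0],[0,0,0],[0,0,0],[0,0,0],[0,0,0],[0,0,0],[0,0,0],[0,0,0],[0,0,0.0225],[0,0,0],[0,0,0]]}'
python3 - <<'E'
from h import *
to(588.2,-112.4,39,11.3)
d=get_image("wrist");cv2.imwrite("pics/w7.png",d["img"][:,:,::-1])
E
```

```text
time_s: 19.2
tool_pos: [587.3, -111.1, 162.0]
ee_rot: [0.995, 0.1, -0.001, -0.0]
force: [0.7, 0.4, -0.5]
finger_gap: 0.508
t19.2 pos [ 587.3 -111.1  162. ] th 11.5 | travel [0.0015 0.0032 0.246 ] n>=2.0 | dr 0.0011 n>=0.0
```

View pics/w7.png

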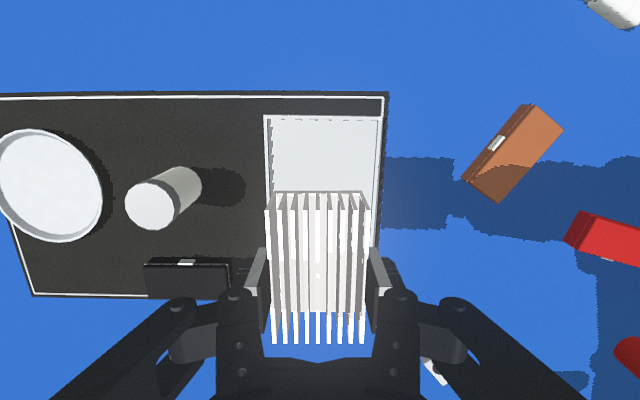

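The heat sink is aligned with the tray (265–383, 115). The pot (165,198) is upright and the case (187,278) lies in front of it. Lowering.

```bash
python3 -m jog '{"jaw":[-1,-1,-1,-1,-1,-1],"travel":[[0.0015,0.0032,0.08],[0,0,0.08],[0,0,0.08],[0,0,0],[0,0,0],[0,0,0.004]],"dr":[[0,0,0],[0,0,0],[0,0,0],[0,0,0],[0,0,0],[0,0,0]]}'
python3 -c "
from h import *
to(588.2,-112.4,39,11.3)"
```

```text
time_s: 20.0
tool_pos: [589.6, -113.3, 42.0]
ee_rot: [0.995, 0.099, 0.001, 0.0]
force: [0.0, -0.4, -1.4]
finger_gap: 0.515
t20.0 pos [ 589.6 -113.3   42. ] th 11.4 | travel [-0.0023 -0.0022  0.0059] n>=0.1 | dr 0.0004 n>=0.0
```

```bash
python3 -m jog '{"jaw":[-1,-1,-1],"travel":[[0,0,0.004],[0,0,0],[0,0,0]],"dr":[[0,0,0],[0,0,0],[0,0,0]]}'
python3 -c "
from h import *
to(588.2,-112.4,39,11.3)"
```

```text
time_s: 20.38
tool_pos: [589.0, -113.6, 38.9]
ee_rot: [0.995, 0.099, 0.0, 0.0]
force: [0.2, 0.3, -0.8]
finger_gap: 0.508
t20.4 pos [ 589.  -113.6   38.9] th 11.3 | travel [-0.0011 -0.0026 -0.0001] n>=0.0 | dr 0.0001 n>=0.0
```

```bash
python3 -m jog '{"jaw":[-1,-1,-1],"travel":[[0,-0.002,0.004],[0,0,0],[0,0,0]],"dr":[[0,0,0],[0,0,0],[0,0,0]]}'
python3 -c "
from h import *
to(588.2,-112.4,39,11.3)"
```

```text
time_s: 20.75
tool_pos: [589.1, -113.1, 37.9]
ee_rot: [0.995, 0.098, 0.001, 0.001]
force: [-1.3, -1.6, 8.8]
finger_gap: 0.51
t20.8 pos [ 589.1 -113.1   37.9] th 11.3 | travel [-0.0015 -0.0018 -0.0022] n>=0.0 | dr 0.0000 n>=0.0
```

Contact. Releasing with a moderate opening, rising, then on to the fan.

```bash
python3 -m jog '{"jaw":[0.4,0.4,0.4,0.4,0.4,0.4],"travel":[[0,0,0],[0,0,0],[0,0,0],[0,0,-0.1],[0,0,-0.1],[0,0,-0.08]],"dr":[[0,0,0],[0,0,0],[0,0,0],[0,0,0],[0,0,0],[0,0,0]]}'
python3 - <<'E'
from h import *
d=get_image("top");im=d["img"];hsv=cv2.cvtColor(im,cv2.COLOR_RGB2HSV)
nb=~((hsv[...,0]>100)&(hsv[...,0]<125)&(hsv[...,1]>150))
print(rect(d,nb,15,(183,195)))
to(537,295,170,33)
E
```

```text
time_s: 21.5
tool_pos: [589.0, -112.4, 178.7]
ee_rot: [0.995, 0.099, 0.001, 0.0]
force: [0.5, -0.3, -0.0]
finger_gap: 0.705
(array([537.6, 294.6]), array([53.2, 52.4]), 33.6)
t21.6 pos [ 591.2 -112.5  183.8] th 11.3 | travel [ 0.0537 -0.8205  0.0258] n>=6.6 | dr -0.1204 n>=2.0
```

```bash
python3 -m jog '{"jaw":[0.8,0.8,0.8,0.8,0.8,0.8,0.8,0.8,0.8,0.8,0.8,0.8,0.8,0.8],"travel":[[0.006,-0.0912,0.003],[0.006,-0.0912,0.003],[0.006,-0.0912,0.003],[0.006,-0.0912,0.003],[0.006,-0.0912,0.003],[0.006,-0.0912,0.003],[0.006,-0.0912,0.003],[0.006,-0.0912,0.003],[0.006,-0.0912,0.003],[0,0,0],[0,0,0],[0,0,0],[0,0,0],[0,0,0]],"dr":[[0,0,0],[0,0,0],[0,0,0],[0,0,0],[0,0,0],[0,0,0],[0,0,0],[0,0,0],[0,0,0],[0,0,-0.041],[0,0,-0.041],[0,0,-0.041],[0,0,0],[0,0,0]]}'
python3 - <<'E'
from h import *
d=get_image("wrist");im=d["img"];cv2.imwrite("pics/w8.png",im[:,:,::-1])
hsv=cv2.cvtColor(im,cv2.COLOR_RGB2HSV)
nb=~((hsv[...,0]>100)&(hsv[...,0]<125)&(hsv[...,1]>120))
nb[250:]=0
E=d["extrinsics"];c=cv2.projectPoints(np.array([[537,295,15.]]),cv2.Rodrigues(E[:3,:3])[0],E[:3,3],d["K"],np.array(d["D"]))[0].reshape(2)
r=rect(d,nb,15,c,200);print(c,r)
to(537,295,170,33.6)
E
```

```text
time_s: 23.3
tool_pos: [534.6, 295.1, 163.1]
ee_rot: [0.958, 0.287, -0.0, -0.0]
force: [-0.2, -0.7, -0.4]
finger_gap: 0.9
[319.8985646  188.40552832] (array([538.6, 295.3]), array([51.7, 50.2]), 33.3)
t23.4 pos [534.6 295.1 163.2] th 33.3 | travel [ 0.0039  0.0029 -0.0137] n>=0.1 | dr -0.0015 n>=0.0
```

View pics/w8.png

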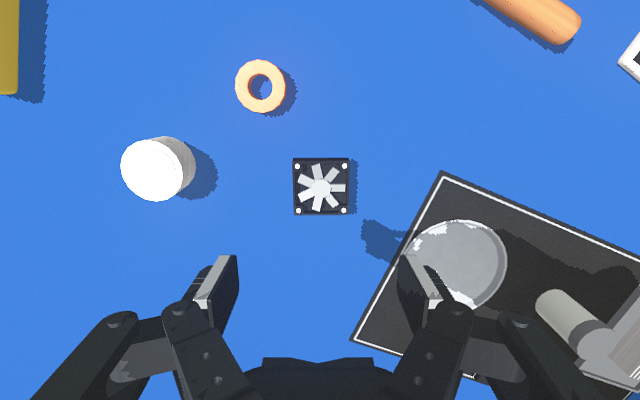

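The fan is at (320,187), the coil at (260,86) is clear of the jaws. Gripping the fan low.

```bash
python3 -m jog '{"jaw":[0.8,0.8,0.8,0.8,0.8,0.8,-1,-1,-1,-1,-1],"travel":[[0.0057,0.0036,0.08],[0,0,0.08],[0,0,0.08],[0,0,0.034],[0,0,0.01],[0,0,0],[0,0,0],[0,0,0],[0,0,0],[0,0,0],[0,0,0]],"dr":[[0,0,0],[0,0,0],[0,0,0],[0,0,0],[0,0,0],[0,0,0],[0,0,0],[0,0,0],[0,0,0],[0,0,0],[0,0,0]]}'
python3 -c "
from h import *
to(408.2,290.7,180,11.3)"
```

```text
time_s: 24.72
tool_pos: [538.8, 295.7, 22.9]
ee_rot: [0.958, 0.288, 0.001, -0.0]
force: [-0.2, 0.4, 5.6]
finger_gap: 0.564
t24.7 pos [538.8 295.7  22.9] th 33.5 | travel [-0.2226 -0.1355 -0.3148] n>=3.3 | dr 0.1231 n>=2.1
```

```bash
python3 -m jog '{"jaw":[-1,-1,-1,-1],"travel":[[0,0,-0.1],[0,0,-0.1],[0,0,-0.1],[0,0,0]],"dr":[[0,0,0],[0,0,0],[0,0,0],[0,0,0]]}'
python3 - <<'E'
from h import *
d=get_image("top");im=d["img"];hsv=cv2.cvtColor(im,cv2.COLOR_RGB2HSV)
cv2.imwrite("pics/t9.png",cv2.resize(im[130:260,200:390],None,fx=4,fy=4)[:,:,::-1])
to(589,-113,165,11.3)
E
```

```text
time_s: 25.22
tool_pos: [539.8, 296.8, 176.4]
ee_rot: [0.958, 0.288, 0.004, -0.001]
force: [0.2, 1.1, -0.8]
finger_gap: 0.568
t25.3 pos [538.8 295.8 173.9] th 33.4 | travel [-0.367   0.7375  0.0164] n>=6.6 | dr 0.1230 n>=2.1
```

View pics/t9.png

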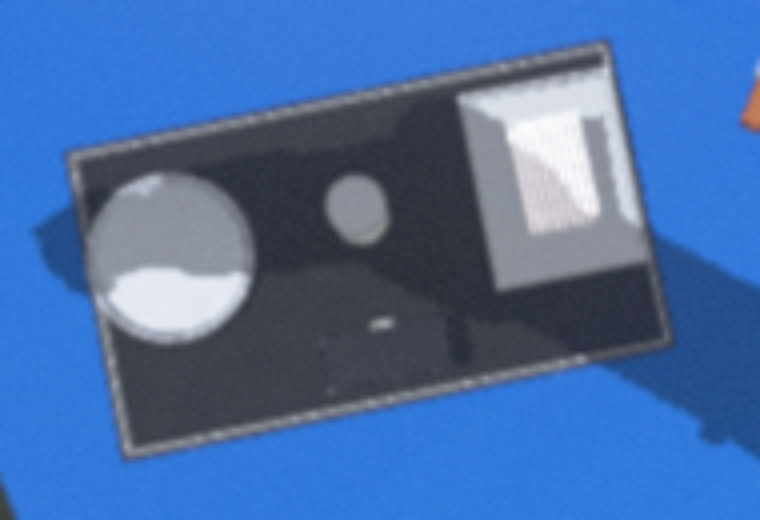

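The heat sink sits centred in the tray (553,172), the pot is at (357,209) and the case at (388,355). Carrying the fan over.

```bash
python3 -m jog '{"jaw":[-1,-1,-1,-1,-1,-1,-1,-1,-1,-1,-1,-1,-1,-1],"travel":[[-0.0367,0.0737,0.002],[-0.0367,0.0737,0.002],[-0.0367,0.0737,0.002],[-0.0367,0.0737,0.002],[-0.0367,0.0737,0.002],[-0.0367,0.0737,0.002],[-0.0367,0.0737,0.002],[-0.0367,0.0737,0.002],[-0.0367,0.0737,0.002],[-0.0367,0.0737,0.002],[0,0,0],[0,0,0],[0,0,0],[0,0,0]],"dr":[[0,0,0],[0,0,0],[0,0,0],[0,0,0],[0,0,0],[0,0,0],[0,0,0],[0,0,0],[0,0,0],[0,0,0],[0,0,0.041],[0,0,0.041],[0,0,0.041],[0,0,0]]}'
python3 - <<'E'
from h import *
d=get_image("top")
print("sink",ray(d,np.array([[553,172]])/4+[200-.4,130-.4],35),"pot",ray(d,np.array([[357,209]])/4+[200-.4,130-.4],64),"case",ray(d,np.array([[388,355]])/4+[200-.4,130-.4],24))
to(589,-113,62,11.3)
w=get_image("wrist");cv2.imwrite("pics/w10.png",w["img"][:,:,::-1])
E
```

```text
time_s: 27.02
tool_pos: [587.4, -113.2, 160.2]
ee_rot: [0.995, 0.099, -0.001, -0.0]
force: [0.1, -0.1, -1.1]
finger_gap: 0.566
sink [[ 588.37437063 -111.89774901]] pot [[561.92106779  12.8782563 ]] case [[472.06539513  -4.5897202 ]]
t27.1 pos [ 587.5 -113.2  160.3] th 11.5 | travel [0.0033 0.0002 0.1967] n>=1.6 | dr 0.0011 n>=0.0
```

View pics/w10.png

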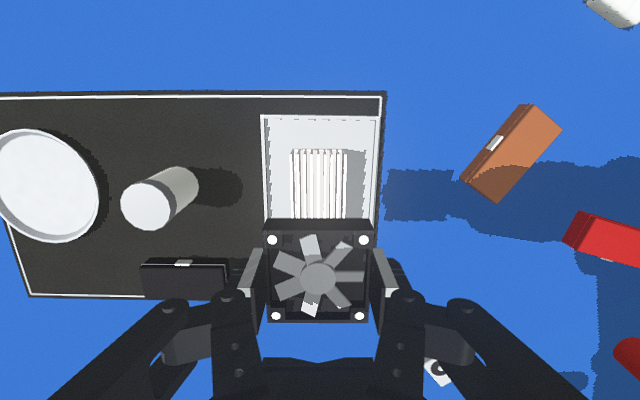

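The fan is level in the jaws (318,278), lined up with the sink (319,185) below. Lowering, then feeling for contact.

```bash
python3 -m jog '{"jaw":[-1,-1,-1,-1,-1,-1],"travel":[[0.0025,0,0.08],[0,0,0.08],[0,0,0.034],[0,0,0],[0,0,0.004],[0,0,0]],"dr":[[0,0,0],[0,0,0],[0,0,0],[0,0,0],[0,0,0],[0,0,0]]}'
python3 -m jog '{"jaw":[-1,-1,-1],"travel":[[0,0,0.004],[0,0,0],[0,0,0]],"dr":[[0,0,0],[0,0,0],[0,0,0]]}'
```

```text
time_s: 27.88
tool_pos: [590.1, -113.2, 63.5]
ee_rot: [0.995, 0.099, 0.001, 0.0]
force: [0.1, 0.5, -1.2]
finger_gap: 0.568
time_s: 28.25
tool_pos: [589.4, -113.1, 60.4]
ee_rot: [0.995, 0.099, 0.0, 0.0]
force: [0.4, -0.5, 0.1]
finger_gap: 0.565
```

```bash
python3 -m jog '{"jaw":[-1,-1,-1],"travel":[[-0.001,-0.001,0.003],[0,0,0],[0,0,0]],"dr":[[0,0,0],[0,0,0],[0,0,0]]}'
python3 -m jog '{"jaw":[-1,-1,-1],"travel":[[0,0,0.003],[0,0,0],[0,0,0]],"dr":[[0,0,0],[0,0,0],[0,0,0]]}'
```

```text
time_s: 28.62
tool_pos: [588.7, -112.7, 58.7]
ee_rot: [0.995, 0.099, -0.0, -0.0]
force: [-0.7, 0.8, -0.6]
finger_gap: 0.563
time_s: 29.0
tool_pos: [588.9, -112.7, 57.9]
ee_rot: [0.995, 0.099, 0.0, 0.0]
force: [-1.5, 0.0, 5.5]
finger_gap: 0.567
```

Contact on the sink. Releasing and rising.

```bash
python3 -m jog '{"jaw":[0.5,0.5,0.5,0.5,0.5,0.5],"travel":[[0,0,0],[0,0,0],[0,0,0],[0,0,-0.08],[0,0,-0.1],[0,0,-0.06]],"dr":[[0,0,0],[0,0,0],[0,0,0],[0,0,0],[0,0,0],[0,0,0]]}'
python3 - <<'E'
from h import *
d=get_image("top");im=d["img"];hsv=cv2.cvtColor(im,cv2.COLOR_RGB2HSV)
w=(hsv[...,1]<60)&(hsv[...,2]>190)
print(rect(d,w,32,(132,217)))
to(475,420,170)
E
```

```text
time_s: 29.75
tool_pos: [589.4, -112.7, 179.7]
ee_rot: [0.995, 0.099, 0.001, 0.0]
force: [0.0, -0.2, 0.1]
finger_gap: 0.749
(array([476.1, 422.8]), array([52.8, 51.7]), 89.6)
t29.8 pos [ 590.9 -112.8  183.1] th 11.3 | travel [-0.0181 -1.0904  0.0233] n>=8.7 | dr 0.0000 n>=0.0
```

```bash
python3 -m jog '{"jaw":[1,1,1,1,1,1,1,1,1,1,1,1,1,1],"travel":[[-0.0015,-0.091,0.002],[-0.0015,-0.091,0.002],[-0.0015,-0.091,0.002],[-0.0015,-0.091,0.002],[-0.0015,-0.091,0.002],[-0.0015,-0.091,0.002],[-0.0015,-0.091,0.002],[-0.0015,-0.091,0.002],[-0.0015,-0.091,0.002],[-0.0015,-0.091,0.002],[-0.0015,-0.091,0.002],[-0.0015,-0.091,0.002],[0,0,0],[0,0,0]],"dr":[[0,0,0],[0,0,0],[0,0,0],[0,0,0],[0,0,0],[0,0,0],[0,0,0],[0,0,0],[0,0,0],[0,0,0],[0,0,0],[0,0,0],[0,0,0],[0,0,0]]}'
python3 - <<'E'
from h import *
d=get_image("wrist");im=d["img"]
hsv=cv2.cvtColor(im,cv2.COLOR_RGB2HSV)
nb=(hsv[...,1]<60)&(hsv[...,2]>215);nb[250:]=0
cv2.imwrite("pics/w11.png",im[:,:,::-1])
E=d["extrinsics"];c=cv2.projectPoints(np.array([[476,422,32.]]),cv2.Rodrigues(E[:3,:3])[0],E[:3,3],d["K"],np.array(d["D"]))[0].reshape(2)
print(c,rect(d,nb,32,c,200))
to(476,422,33)
E
```

```text
time_s: 31.55
tool_pos: [472.7, 420.2, 164.7]
ee_rot: [0.995, 0.099, -0.0, 0.001]
force: [-0.3, -0.2, -1.0]
finger_gap: 0.998
[316.84399535 191.38158512] (array([477.2, 422.9]), array([51. , 50.3]), 12.9)
t31.6 pos [473.3 419.5 164.9] th 11.3 | travel [ 0.0064 -0.0043  0.2638] n>=2.1 | dr 0.0000 n>=0.0
```

View pics/w11.png

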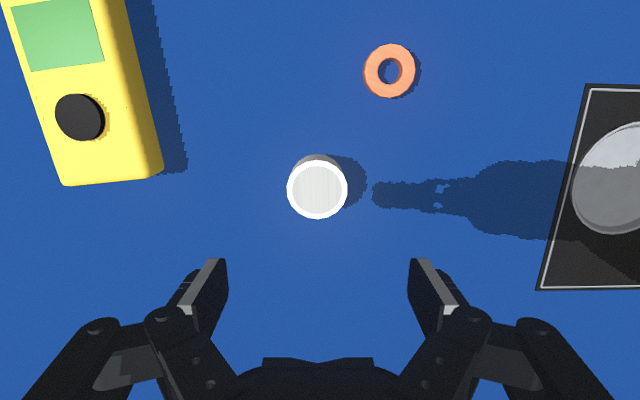

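The tin is at (317,189), with the meter and coil clear. Gripping it.

```bash
python3 -m jog '{"jaw":[1,1,1,1,1,-1,-1,-1,-1,-1,-1,-1,-1,-1],"travel":[[0.0075,-0.0047,0.08],[0,0,0.08],[0,0,0.08],[0,0,0.02],[0,0,0],[0,0,0],[0,0,0],[0,0,0],[0,0,0],[0,0,0],[0,0,-0.1],[0,0,-0.1],[0,0,-0.06],[0,0,0]],"dr":[[0,0,0],[0,0,0],[0,0,0],[0,0,0],[0,0,0],[0,0,0],[0,0,0],[0,0,0],[0,0,0],[0,0,0],[0,0,0],[0,0,0],[0,0,0],[0,0,0]]}'
python3 -c "
from h import *
to(538,139,165)"
```

```text
time_s: 33.35
tool_pos: [477.0, 425.2, 169.1]
ee_rot: [0.995, 0.099, 0.003, -0.002]
force: [-0.6, 0.8, -1.3]
finger_gap: 0.582
t33.4 pos [477.  425.2 169.1] th 11.3 | travel [0.0073 0.5852 0.0063] n>=4.7 | dr 0.0000 n>=0.0
```

```bash
python3 -m jog '{"jaw":[-1,-1,-1,-1,-1,-1,-1,-1,-1],"travel":[[0.001,0.0834,0],[0.001,0.0834,0],[0.001,0.0834,0],[0.001,0.0834,0],[0.001,0.0834,0],[0.001,0.0834,0],[0.001,0.0834,0],[0,0,0],[0,0,0]],"dr":[[0,0,0],[0,0,0],[0,0,0],[0,0,0],[0,0,0],[0,0,0],[0,0,0],[0,0,0],[0,0,0]]}'
python3 -c "
from h import *
to(538,139,46)
d=get_image('wrist');cv2.imwrite('pics/w12.png',d['img'][:,:,::-1])"
```

```text
time_s: 34.48
tool_pos: [536.2, 138.8, 164.9]
ee_rot: [0.995, 0.099, -0.0, -0.0]
force: [-0.6, 0.6, -0.6]
finger_gap: 0.582
t34.5 pos [536.2 138.8 164.9] th 11.3 | travel [0.0037 0.0005 0.2378] n>=1.9 | dr 0.0000 n>=0.0
```

View pics/w12.png

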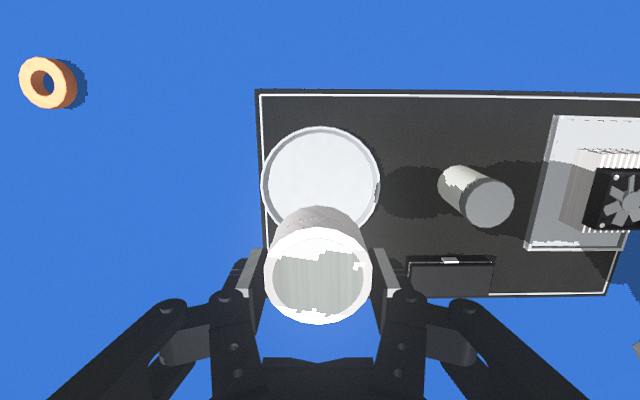

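The tin is level above the dish (320,183), and the fan sits on the sink (625,195). Lowering.

```bash
python3 -m jog '{"jaw":[-1,-1,-1,-1,-1,-1],"travel":[[0.003,0,0.08],[0,0,0.08],[0,0,0.078],[0,0,0],[0,0,0.004],[0,0,0]],"dr":[[0,0,0],[0,0,0],[0,0,0],[0,0,0],[0,0,0],[0,0,0]]}'
python3 -m jog '{"jaw":[-1,-1,-1],"travel":[[0,0,0.004],[0,0,0],[0,0,0]],"dr":[[0,0,0],[0,0,0],[0,0,0]]}'
```

```text
time_s: 35.28
tool_pos: [538.8, 139.4, 45.7]
ee_rot: [0.995, 0.099, 0.001, -0.0]
force: [-0.0, 0.2, -0.9]
finger_gap: 0.58
time_s: 35.65
tool_pos: [538.2, 138.6, 42.5]
ee_rot: [0.995, 0.099, 0.0, -0.0]
force: [-0.9, -0.0, -1.4]
finger_gap: 0.581
```

```bash
python3 -m jog '{"jaw":[-1,-1,-1],"travel":[[0,0,0.004],[0,0,0],[0,0,0]],"dr":[[0,0,0],[0,0,0],[0,0,0]]}'
python3 -m jog '{"jaw":[-1,-1,-1],"travel":[[0,0,0.002],[0,0,0],[0,0,0]],"dr":[[0,0,0],[0,0,0],[0,0,0]]}'
```

```text
time_s: 36.02
tool_pos: [538.1, 138.7, 40.2]
ee_rot: [0.995, 0.099, -0.0, -0.0]
force: [0.1, 0.1, -1.3]
finger_gap: 0.582
time_s: 36.4
tool_pos: [538.1, 138.7, 39.3]
ee_rot: [0.995, 0.099, -0.0, 0.0]
force: [0.4, -0.4, -1.3]
finger_gap: 0.584
```

```bash
python3 -m jog '{"jaw":[-1,-1,-1],"travel":[[0,0,0.003],[0,0,0],[0,0,0]],"dr":[[0,0,0],[0,0,0],[0,0,0]]}'
```

```text
time_s: 36.78
tool_pos: [538.6, 138.8, 38.7]
ee_rot: [0.995, 0.099, 0.001, 0.0]
force: [-1.6, -0.5, 8.5]
finger_gap: 0.578
```

Contact. Releasing, rising, and clearing the view.

```bash
python3 -m jog '{"jaw":[0.5,0.5,0.5,0.5,0.5,0.5,0.5,0.5,0.5,0.5,0.5,0.5],"travel":[[0,0,0],[0,0,0],[0,0,0],[0,0,-0.1],[0,0,-0.1],[0,0,-0.1],[0,-0.1,-0.02],[0,-0.1,0],[0,-0.1,0],[0,-0.1,0],[0,0,0],[0,0,0]],"dr":[[0,0,0],[0,0,0],[0,0,0],[0,0,0],[0,0,0],[0,0,0],[0,0,0],[0,0,0],[0,0,0],[0,0,0],[0,0,0],[0,0,0]]}'
python3 - <<'E'
from h import *
d=get_image("top");im=d["img"];cv2.imwrite("pics/t13.png",cv2.resize(im[130:260,200:390],None,fx=4,fy=4)[:,:,::-1])
s=get_image("scene")["img"];cv2.imwrite("pics/s13.png",cv2.resize(s[150:270,240:440],None,fx=4,fy=4)[:,:,::-1])
hsv=cv2.cvtColor(im,cv2.COLOR_RGB2HSV);nb=~((hsv[...,0]>100)&(hsv[...,0]<125)&(hsv[...,1]>150))
print("speaker",rect(d,nb,12,(405,239)),"coil",rect(d,nb,10,(150,178)))
E
```

```text
time_s: 38.28
tool_pos: [498.8, 334.3, 197.4]
ee_rot: [0.995, 0.099, -0.0, 0.001]
force: [0.2, -0.2, -0.8]
finger_gap: 0.746
speaker (array([ 416.4, -287.1]), array([46.7, 34.4]), 49.4) coil (array([581.4, 383.9]), array([45.7, 45.4]), 1.3)
```

View pics/t13.png

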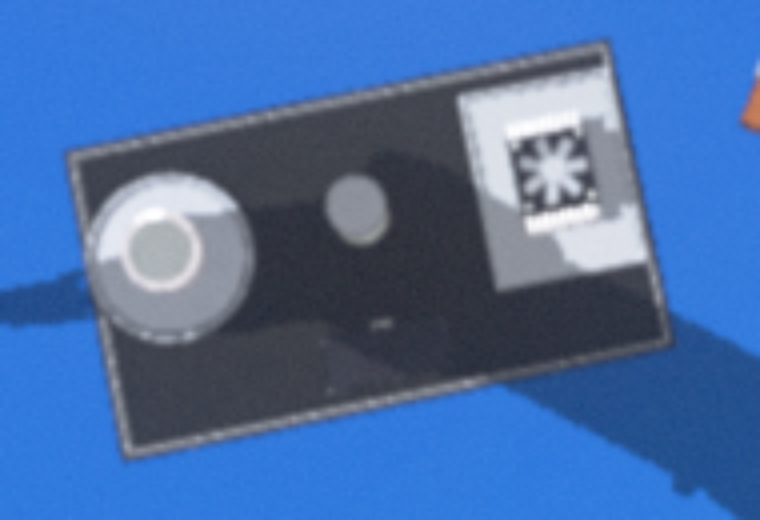

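Run:
```python
from h import *
d=get_image("top")
f=lambda u,v,z:ray(d,np.array([[u,v]])/4+[199.6,129.6],z)[0].round(1)
print("tin",f(162,250,37),"dish",f(171.5,257.5,11),"fan",f(552,171,50),"sink",f(553,172,35),"tray",f(555,181,10),"pot",f(357,209,64),"case",f(388,355,24))
a=f(68,155,2);b=f(606,41,2);c=f(673,346,2);e=f(127,458,2);print("mat c",(a+b+c+e)/4)
s=ctrl.read_state();print(abs(s["joint_vel"]).max())
```

```text
tin [540.  139.6] dish [537.8 137.2] fan [ 586.9 -110.6] sink [ 588.4 -111.9] tray [ 586.  -114.2] pot [561.9  12.9] case [472.1  -4.6]
mat c [543.275   8.65 ]
0.004260720173546311
```

```bash
python3 -c "
from workcell import job_done
print(job_done())"
```

```text
the job is handed in; nothing more can be done
None
```

I set out all five parts and handed the job in at about 38 s of the 122 s allowed. `job_done` returned no verdict.

The last overhead picture, measured from hand-read pixel positions, showed everything inside tolerance:

| Check | Measured | Limit |
|---|---|---|
| Heat sink from tray centre | about 3 mm | 12 mm |
| Fan from heat sink centre | about 2 mm | 10 mm |
| Tin from dish centre | about 3 mm | 12 mm |
| Pot from mat origin | about 2 mm | 15 mm per axis |
| Case to pot | about 91 mm, on the near side | 75–105 mm |
| Loudspeaker and coil moved | under 1 mm | 20 mm |

- **Seating:** The pot, heat sink, fan and tin were each lowered until the wrist felt contact (5–12 N) before release. The case went down to its calculated height with no force check, and later pictures show it lying flat.
- **Not viewed:** A last side view was taken, but the 16-picture limit had been reached and I could not look at it. Final uprightness therefore rests on the contact readings and the overhead and wrist pictures.
- **Disagreements:** Different estimates of the same positions differed by 1–3 mm, well within the limits.

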